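# Clear the trim tray into the waste pan

### The job

First slide the steel pan into its corner under the open end of the trim tray, flush and square against both the back rail and the tray's end panel. Then take the white scraper block and, with it and not with the fingers, wipe all five stalk offcuts off the open end of the tray into the pan. Leave the scraper standing upright on the tray and the pan still in its corner, and do not knock the light bar or disturb the jar, snips, bowl and beaker.

Things in the scene. Friction and masses are not known exactly. Their poses are not given: they have to be found in the camera images.
- station: Fixed trim station of stainless steel: a raised tray on a frame, a back rail and a light bar. Origin at table level under the middle of the tray's open edge; x points to the back rail, y along the tray to its closed end, z up. The pan's corner is on the table on the -y side, in front of the rail and beside the upright end panel under the tray's open end.
- tray_floor (a point): Middle of the tray's floor (station x=0, y=150 mm), flat, 65 mm above the table. The floor runs from y=0 (open edge without rim) to y=296 mm and between rims at x=-77 and +77 mm; rims stand 15 mm above it on both long sides and the closed end. Axes as the station's.
- pan_home (a point): Where the pan's origin lies when its rim touches both stops: station x=0, y=-65 mm, table level. The stops: back rail, upright, 60 mm high, face at station x=100 mm, from y=-220 to 310 mm; end panel, 60 mm high, face at y=10 mm (the 5 mm thick tray floor overhangs it by 10 mm). Axes as the station's.
- lamp: Fixed light bar low over the tray; origin and axes of the station. Bar from x=-10 to 35 mm, y=20 to 290 mm, 274 to 297 mm above the table, with arms to two posts behind the rail (x=117, y=50 and 260 mm). No room for a hand straight above the scraper: the tool must lean 30 to 45 degrees, its body back towards station -x.
- pan: Loose shallow open stainless pan, 200 mm along its x, 150 mm along its y over the rim, 45 mm high, walls 3 mm with a 6 mm rim that stands out 4 mm, 0.4 kg, smooth: it slides easily (friction about 0.3). Origin: centre of its underside. It fits below the tray's overhang.
- scraper: Loose white plastic scraper block standing upright on the tray near its closed end, 92 mm high, 0.24 kg. Foot 132 (x) by 36 (y) by 26 mm high, shoulder 28 mm wide to 41 mm; above it the grip, 80 mm along x, 24 mm thick along y, up to 92 mm. Origin: centre of underside. Its x lies across the tray with about 11 mm of room to each rim; it wipes with its flat long side, along y.
- jar: Glass jar with white lid, 66 mm across, 105 mm high, in front of the tray: leave alone. Origin: centre of underside.
- snips: Trimming snips lying on the table on the pan's side, 140 mm long, 12 mm high: leave alone. Origin: their pivot, at table level.
- bowl: Small plastic bowl, 130 mm across, 60 mm high: leave alone. Origin: centre of underside.
- beaker: Steel beaker, 72 mm across, 85 mm high, behind the station: leave alone. Origin: centre of underside.
- stalk1: A bent piece of brown woody stalk, 66 mm long, 14 mm thick, lying flat, roughly across the tray. Origin: middle of its underside; x along it.
- stalk2: A bent piece of brown woody stalk, 62 mm long, 15 mm thick, lying flat, roughly across the tray. Origin: middle of its underside; x along it.
- stalk3: A bent piece of brown woody stalk, 68 mm long, 13 mm thick, lying flat, roughly across the tray. Origin: middle of its underside; x along it.
- stalk4: A bent piece of brown woody stalk, 60 mm long, 16 mm thick, lying flat, roughly across the tray. Origin: middle of its underside; x along it.
- stalk5: A bent piece of brown woody stalk, 64 mm long, 14 mm thick, lying flat, roughly across the tray. Origin: middle of its underside; x along it.
Mind the look-alikes: they are no part of the job. There is more than one size of the scraper; the job needs the smaller.

How it is judged:
By the outcome, as a careful person would: the job done as asked, in the order asked, and still so for the second after the job is handed in, with the robot touching nothing.
It also fails if it takes over 61 s, if anything falls off the work surface, if the arm or the gripper's body presses on something with over 40 N, if the wrist force passes 120 N, or if a joint passes its speed limit or range.

### The arm

A 6-joint arm with a two-finger parallel gripper is mounted at the origin on the work surface. World frame = base frame: x ahead of the robot, y to its left, z up, the work surface at z = 0. Lengths are in m, angles in rad, forces in N, time in s.
With the tool pointing down it reaches from about 0.35 to 0.725 m from the base axis. Payload 4.3 kg.
Tool frame: the origin (TCP) lies midway between the tips of the shut fingers; the grasp point (between the pads) lies 19 mm behind it; x points along the fingers, y is the direction in which the jaws open and shut, and the axes are right-handed (so a half turn about x gives the same grasp; the last joint's range is limited). The gripper opens to 85 mm and grips with 20 to 120 N. Pads are 22 mm wide; open, the fingers measure 114 mm over their backs; the gripper's body (76 mm by 85 mm) begins 54 mm behind the grasp point. The pads swing forward as they close: fully open they stand 13 mm farther back than shut.
Start: joints at [1.122, 0.377, 0.081, 1.274, 0, 1.46], TCP at [0.191, 0.542, 0.231] pointing down, gripper open.
Joint ranges: [-2.72, 2.72], [-0.84, 1.66], [-1.02, 1.22], [-1.77, 2.12], [-1.37, 1.28], [-3.14, 3.14]. Speed limits (rad/s): [2.57, 2.57, 3.14, 3.14, 3.14, 3.14].

### API

Orientations are given as a unit quaternion [w, x, y, z].
In Python, from workcell import r gives the robot as it stands.
- The arm moves only by the shell command python3 -m creep 'ROWS' [FORCE]. ROWS is JSON, a list of rows, each a list of 7 numbers: the shift along the world's x, y, z in m, then the turn, a rotation vector about the world's x, y, z in degrees, then the opening, from 0 (shut) to 1 (fully open). A call has exactly 5 rows; each row is the pose to reach, as a shift and turn from the pose commanded when the call began; what a row does not reach only later rows make up. A row lasts 1/8 s, in which the tool goes at most 62.5 mm and 10.7 degrees, less where a joint would pass 70% of its speed; a pose out of reach is approached as far as the arm can. A call with a gripper value outside its range is refused whole. The fingers move at their own pace and stop on an object; FORCE is the grip in N (left out, the last holds). Time passes only in rows, so rows that repeat a pose let the fingers close, or fill a call up. It gives the time, the measured TCP pose, the force and the opening at its end, in the units of the state.
- r.read_state(): the state, without advancing time (a new reading comes with each control period).
- r.snapshot(name): name is "side" or "top"; returns a dict with "img" (400x640x3 uint8, red, green, blue), "K" (3x3 intrinsics, pixels), "camera_from_world" (4x4, takes a point from world to camera coordinates). Camera axes: x right, y down, z forward; pixel columns grow to the right and rows downward; lengths in m; the calibration is good to about 2 mm. A picture is of the moment at which its call begins. There is no depth.
- r.hand_in(): hands the job in, once; it reports no verdict.
The state is a dict: "time_s": time; "qpos": joint angles; "qd": joint speeds; "joint_torque": joint torques, N m; "eef_pos": TCP position; "tcp_rot": TCP orientation; "force": force on the tool from outside, world axes, zero at the start; "torque": the same for the moment, N m; "grip_width": opening from 0.0 (shut) to 1.0 (fully open).
Only numpy, scipy, OpenCV 4.12 (cv2) and the standard library are available. Lean on these libraries where they do the work, as an engineer would, in place of code of your own. Each camera call takes 0.05 s, during which the arm holds its last target. There are 200 camera calls.

## Working session

There is one attempt and no reset: what is moved stays moved. The work goes in short steps, Python scripts to look and compute and a shell command to move; the robot and the scene stay as the last step left them, time stands still between calls to the robot, and variables do not carry over. Pictures are saved under pics/ and viewed, about 8 in all and at most 12, crops included, and the job is handed in when it is done.

```bash
ls; mkdir -p pics; python3 - <<'E'
from workcell import r
import cv2,numpy as np
for n in("top","side"):
    s=r.snapshot(n); cv2.imwrite(f"pics/{n}0.png",s["img"][:,:,::-1]); np.savez(f"{n}0.npz",**s)
    T=s["camera_from_world"]; print(n,s["K"].round(1).tolist(),(-T[:3,:3].T@T[:3,3]).round(3),T[:3,:3].round(3).tolist())
print(r.read_state())
E
```

```text
pics
top [[364.7, 0.0, 320.7], [0.0, 364.7, 193.2], [0.0, 0.0, 1.0]] [ 0.319 -0.     1.137] [[0.093, -0.996, -0.003], [-0.976, -0.09, -0.2], [0.199, 0.021, -0.98]]
side [[418.2, 0.0, 317.6], [0.0, 418.2, 199.7], [0.0, 0.0, 1.0]] [ 0.122 -0.697  0.772] [[0.857, -0.515, 0.012], [-0.33, -0.566, -0.755], [0.396, 0.643, -0.655]]
{'time_s': 0.1, 'qpos': array([1.12168301e+00, 3.77987141e-01, 7.97600109e-02, 1.27438612e+00,
       1.01112502e-05, 1.46049874e+00]), 'qd': array([-0.00131428, -0.00045253,  0.00444383, -0.00187802,  0.00123128,
        0.00172897]), 'joint_torque': array([ 1.01446436e-03, -4.64694893e+01,  2.70582587e+01,  1.20273753e-02,
       -2.27899527e-04,  8.97800106e-06]), 'eef_pos': array([0.19084859, 0.54178638, 0.23045613]), 'tcp_rot': array([ 0.69680332,  0.11860083,  0.69716488, -0.11983368]), 'force': array([0.11057596, 1.0815182 , 0.19474782]), 'torque': array([-0.03264405, -0.01805335,  0.02547457]), 'grip_width': 1.0018366708602964}
```

View pics/top0.png

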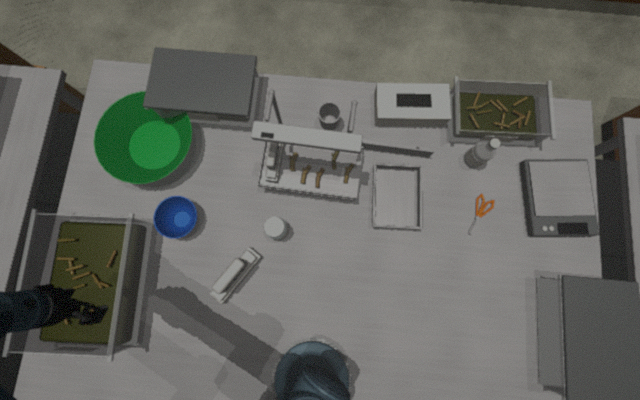

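View pics/side0.png

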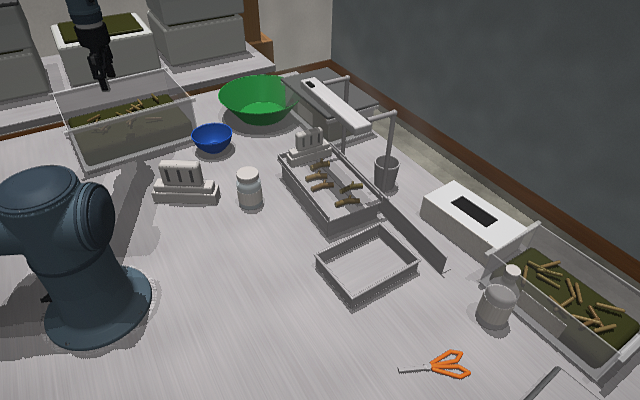

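Top view: the station's tray is at about (310,180) with its open end to the right, and the rail ends at (432,153). The pan is at (398,197). The jar is at (275,228), the bowl at (176,217), the snips at (482,207) and the beaker at (330,115).
Scraper candidates: a white block on the tray at (272,160), and a bigger one on the table at (237,275). By the description I choose the one on the tray. I'll check it in a crop.

```bash
cat > h.py <<'E'
import numpy as np,cv2
def load(n): return dict(np.load(n+".npz"))
def ray(s,uv,z):
    T=s["camera_from_world"];R=T[:3,:3];c=-R.T@T[:3,3]
    d=R.T@np.linalg.inv(s["K"])@np.array([uv[0],uv[1],1.]); return c+d*(z-c[2])/d[2]
def proj(s,p):
    q=s["camera_from_world"]@np.r_[p,1.]; q=s["K"]@q[:3]; return q[:2]/q[2]
def crop(s,x0,y0,x1,y1,k,f):
    im=cv2.resize(s["img"][y0:y1,x0:x1,::-1],None,fx=k,fy=k,interpolation=cv2.INTER_CUBIC)
    cv2.imwrite(f,cv2.convertScaleAbs(im,alpha=1.3))
E
python3 - <<'E'
from h import *
a=load("top0");b=load("side0")
crop(a,240,100,440,240,4,"pics/topc.png")
crop(b,270,70,470,220,4,"pics/sidec.png")
E
```

```text
(no output)
```

View pics/topc.png

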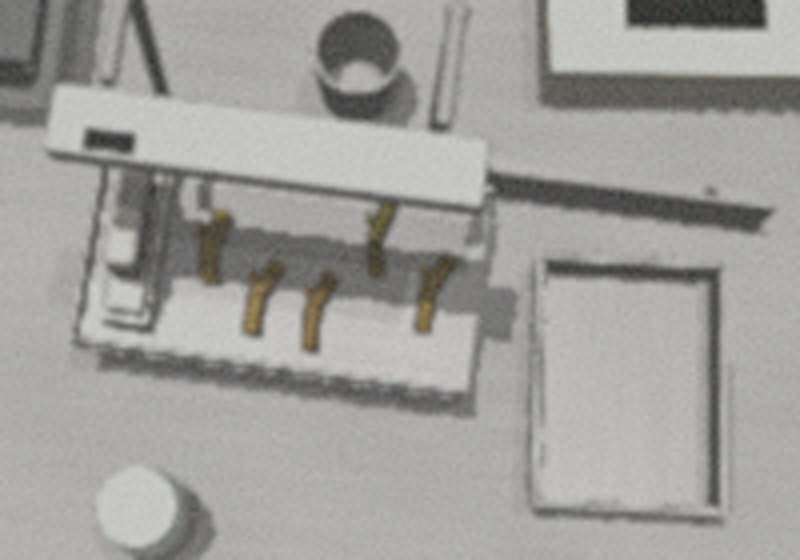

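View pics/sidec.png

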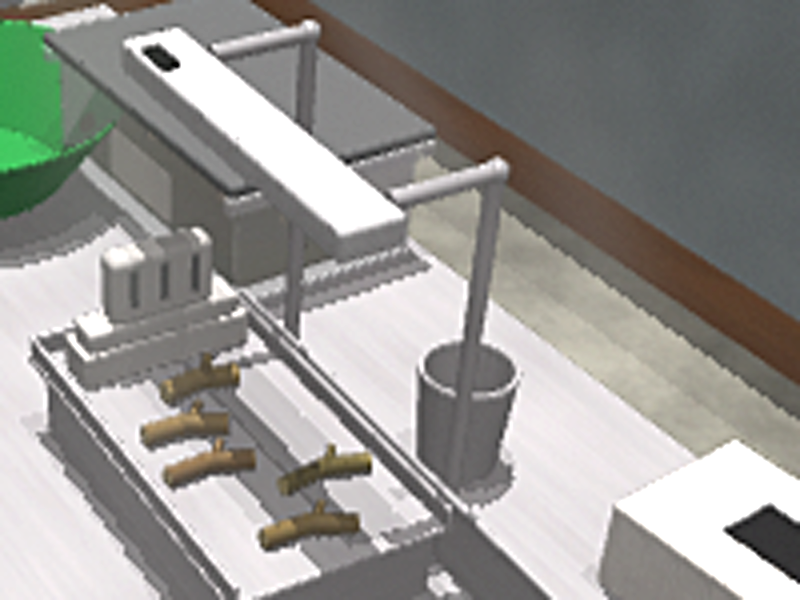

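Crops: the small scraper stands upright on the tray near its closed end, at top-crop (130,260), with five stalks in front of it. The pan's rim corners are at about (533,258), (720,262), (722,520) and (533,513).

```bash
cat > fit.py <<'E'
from h import *
from scipy.optimize import least_squares
a=load("top0");b=load("side0")
tc=lambda x,y:(240+x/4,100+y/4); sc=lambda x,y:(270+x/4,70+y/4)
def S(p,q): c,s=np.cos(p[2]),np.sin(p[2]); return np.array([p[0]+c*q[0]-s*q[1],p[1]+s*q[0]+c*q[1],q[2]])
def fit(obs,x0):
    f=lambda p:np.concatenate([proj(v,S(p,q))-uv for v,q,uv in obs])
    o=least_squares(f,x0,loss="soft_l1"); print(o.x.round(4),f(o.x).reshape(-1,2).round(1).tolist()); return o.x
st=fit([(a,(.035,.29,.297),tc(57,86)),(a,(.035,.02,.297),tc(488,143)),(a,(-.08,.299,.08),tc(78,343)),(a,(-.08,0,.08),tc(470,392)),(a,(.1,-.22,.06),tc(770,212)),
 (b,(-.01,.29,.297),sc(125,40)),(b,(.035,.29,.297),sc(185,28)),(b,(.035,.02,.297),sc(407,212)),(b,(-.01,.02,.297),sc(340,240)),(b,(-.08,.299,.08),sc(33,340))],[.5,0,0])
c=[(x*.1,y*.075,.045) for x,y in((1,1),(1,-1),(-1,-1),(-1,1))]
pan=fit([(a,q,tc(*u)) for q,u in zip(c,((533,258),(720,262),(722,520),(531,513)))]+[(b,c[3],(316,263)),(b,c[0],(379,222)),(b,c[1],(418,262))],[.5,-.2,0])
def toS(P,st=st): d=np.array(P[:2])-st[:2];c,s=np.cos(st[2]),np.sin(st[2]);return np.array([c*d[0]+s*d[1],-s*d[0]+c*d[1]])
if __name__=="__main__":
    print("pan in station",toS(pan),np.degrees(pan[2]-st[2]),"home",S(st,(0,-.065,0)))
    # scraper grip top z .157: side crop top face corners; foot ends
    for u in((105,250),(120,243),(205,230),(195,240)): print("griptop",toS(ray(b,sc(*u),.157)).round(4))
    for u in((108,320),(155,325)): print("foot front corner top",toS(ray(a,tc(*u),.091)).round(4))
    for u in((85,385),(248,345)): print("foot side",toS(ray(b,sc(*u),.065)).round(4))
    for n,u,z in(("jar",tc(138,508),.105),("beaker",tc(358,50),.085),("bowl",(176,217),.06),("snips",(482,207),.01)): print(n,toS(ray(a,u,z)).round(3),ray(a,u,z).round(3))
E
python3 fit.py
```

```text
[ 0.6072 -0.0917 -0.0482] [[0.4, -1.1], [2.1, -0.8], [-1.5, -0.9], [0.4, 0.7], [2.7, -0.1], [-2.1, -0.3], [-1.7, -0.7], [0.4, 0.8], [-0.2, -1.2], [-1.0, -0.5]]
[ 0.552  -0.2115  0.0515] [[0.4, -0.5], [2.1, 0.4], [2.5, 0.4], [0.1, 0.0], [-4.8, -8.2], [-1.1, -0.4], [2.5, -2.2]]
pan in station [-0.04930363 -0.12235377] 5.711805960838226 home [ 0.60402582 -0.15660775  0.        ]
griptop [-0.0324  0.2682]
griptop [-0.0192  0.2716]
griptop [0.0413 0.2597]
griptop [0.0288 0.2513]
foot front corner top [-0.0641  0.2731]
foot front corner top [-0.0629  0.2381]
foot side [-0.0604  0.2477]
foot side [0.0668 0.2373]
jar [-0.199  0.226] [0.419 0.144 0.105]
beaker [0.175 0.12 ] [0.788 0.019 0.085]
bowl [-0.207  0.528] [0.426 0.446 0.06 ]
snips [-0.038 -0.392] [ 0.551 -0.482  0.01 ]
```

```bash
cat > ov.py <<'E'
from fit import *
def draw(v,box,k):
    x0,y0,x1,y1=box; im=cv2.convertScaleAbs(cv2.resize(v["img"][y0:y1,x0:x1,::-1],None,fx=k,fy=k,interpolation=cv2.INTER_CUBIC),alpha=1.2)
    def L(p,pts,col): cv2.polylines(im,[np.array([((proj(v,S(p,q))-(x0,y0)+.5)*k) for q in pts]).round().astype(int)],True,col,1,cv2.LINE_AA)
    R=lambda xa,xb,ya,yb,z:[(xa,ya,z),(xb,ya,z),(xb,yb,z),(xa,yb,z)]
    L(st,R(-.01,.035,.02,.29,.297),(0,0,255)); L(st,R(-.077,.077,0,.296,.065),(0,160,0)); L(st,[(.1,-.22,.06),(.1,.31,.06)],(255,0,0))
    L(pan,R(-.1,.1,-.075,.075,.045),(255,0,255)); return im
E
python3 - <<'E'
from ov import *
A=draw(a,(240,100,440,240),2); B=draw(b,(275,70,455,310),2.3)
im=np.zeros((B.shape[0],A.shape[1]+B.shape[1],3),np.uint8);im[:A.shape[0],:A.shape[1]]=A;im[:,A.shape[1]:]=B
cv2.imwrite("pics/ov.png",im);print(im.shape)
from scipy.spatial.transform import Rotation as Ro
from workcell import r
w,x,y,z=r.read_state()["tcp_rot"];R0=Ro.from_quat([x,y,z,w]);print(R0.as_matrix().round(3))
E
```

```text
[ 0.6072 -0.0917 -0.0482] [[0.4, -1.1], [2.1, -0.8], [-1.5, -0.9], [0.4, 0.7], [2.7, -0.1], [-2.1, -0.3], [-1.7, -0.7], [0.4, 0.8], [-0.2, -1.2], [-1.0, -0.5]]
[ 0.552  -0.2115  0.0515] [[0.4, -0.5], [2.1, 0.4], [2.5, 0.4], [0.1, 0.0], [-4.8, -8.2], [-1.1, -0.4], [2.5, -2.2]]
(552, 814, 3)
[[-0.001  0.332  0.943]
 [-0.002  0.943 -0.332]
 [-1.    -0.002 -0.   ]]
```

View pics/ov.png

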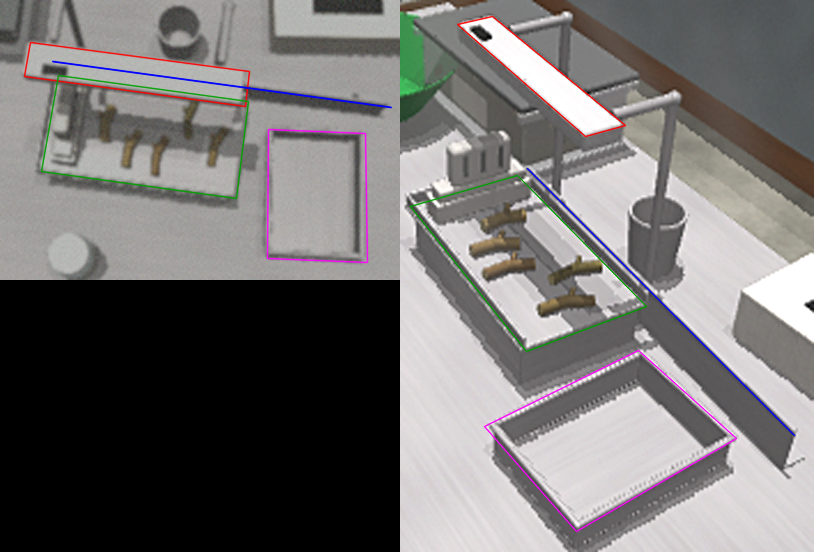

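Overlay: the lamp, tray and rail outlines match to within about 1–2 px. The pan's outline is roughly right, with an uncertainty of 3–5 mm. I'll act now: rise out of the bin, then push the pan with both open fingers.

```bash

python3 -m creep '[[0,0,0.06,0,0,0,1],[0,0,0.12,0,0,0,1],[0,0,0.17,0,0,0,1],[0.05,-0.02,0.17,0,0,8,1],[0.10,-0.05,0.17,0,0,16.6,1]]'
python3 -m creep '[[0.05,-0.03,0,0,0,0,1],[0.09,-0.08,0,0,0,0,1],[0.11,-0.14,0,0,0,0,1],[0.125,-0.2,0,0,0,0,1],[0.125,-0.26,0,0,0,0,1]]'
python3 -m creep '[[0,-0.06,0,0,0,0,1],[0,-0.12,0,0,0,0,1],[0,-0.18,0,0,0,0,1],[0,-0.24,0,0,0,0,1],[0,-0.30,0,0,0,0,1]]'
```

```text
time_s: 0.72
eef_pos: [0.292, 0.4928, 0.4014]
tcp_rot: [0.707, 0.015, 0.707, -0.014]
force: [0.4, 0.1, -0.6]
grip_width: 1.003
time_s: 1.35
eef_pos: [0.4167, 0.2301, 0.4004]
tcp_rot: [0.707, 0.017, 0.707, -0.018]
force: [0.8, -0.6, -0.1]
grip_width: 1.001
time_s: 1.98
eef_pos: [0.4156, -0.0694, 0.4011]
tcp_rot: [0.707, 0.017, 0.707, -0.017]
force: [1.1, 0.5, -0.0]
grip_width: 1.002
```

```bash

python3 -m creep '[[0,-0.05,0,0,0,0,1],[0,-0.1,-0.03,0,0,0,1],[0,-0.137,-0.08,0,0,0,1],[0,-0.137,-0.14,0,0,0,1],[0,-0.137,-0.2,0,0,0,1]]'
python3 -m creep '[[0,0,-0.06,0,0,0,1],[0,0,-0.12,0,0,0,1],[0,0,-0.165,0,0,0,1],[0,0,-0.183,0,0,0,1],[0,0,-0.185,0,0,0,1]]'
python3 - <<'E'
from workcell import r
from h import *
s=r.snapshot("side");np.savez("side1.npz",**s);crop(s,250,150,450,310,4,"pics/s1.png")
E
```

```text
time_s: 2.6
eef_pos: [0.4157, -0.2052, 0.1993]
tcp_rot: [0.707, 0.018, 0.707, -0.018]
force: [0.2, -1.3, 0.2]
grip_width: 0.999
time_s: 3.22
eef_pos: [0.4144, -0.2035, 0.0147]
tcp_rot: [0.706, 0.018, 0.708, -0.016]
force: [-0.8, 0.5, 0.1]
grip_width: 1.0
```

View pics/s1.png

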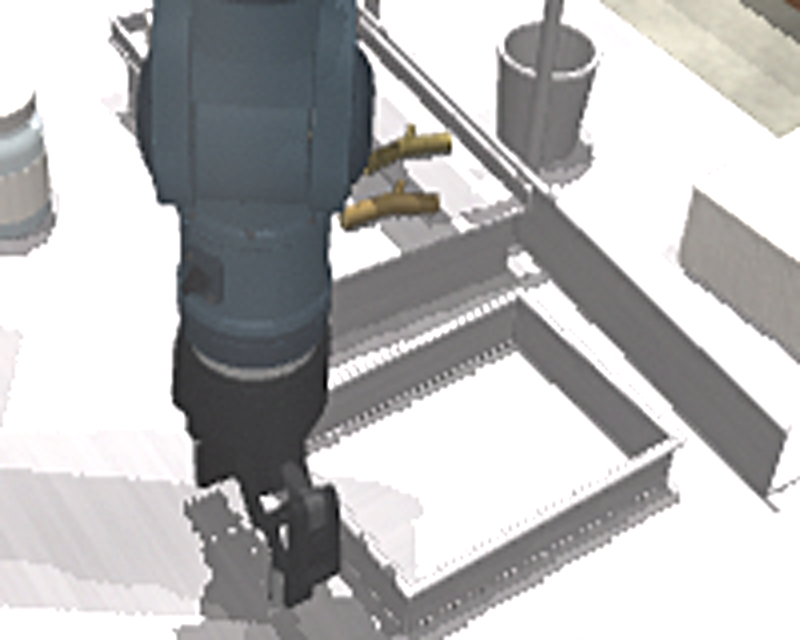

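Side crop: the fingers stand just in front of the pan's -x rim, around (310,540). The pan is clear of the rail. Pushing along station +x.

```bash

python3 -m creep '[[0.012,-0.0006,0,0,0,0,1],[0.024,-0.0012,0,0,0,0,1],[0.036,-0.0018,0,0,0,0,1],[0.048,-0.0024,0,0,0,0,1],[0.060,-0.003,0,0,0,0,1]]'
python3 -m creep '[[0.002,0,0,0,0,0,1],[0.004,0,0,0,0,0,1],[0.006,0,0,0,0,0,1],[0.008,0,0,0,0,0,1],[0.009,0,0,0,0,0,1]]'
```

```text
time_s: 3.9
eef_pos: [0.4768, -0.2077, 0.0163]
tcp_rot: [0.707, 0.017, 0.707, -0.017]
force: [-1.2, 0.4, 0.6]
grip_width: 1.002
time_s: 4.53
eef_pos: [0.485, -0.2076, 0.0162]
tcp_rot: [0.707, 0.018, 0.707, -0.017]
force: [-1.1, 0.4, -1.0]
grip_width: 1.0
```

```bash

python3 -m creep '[[0.001,0,0,0,0,0,1],[0.002,0,0,0,0,0,1],[0.003,0,0,0,0,0,1],[0.004,0,0,0,0,0,1],[0.004,0,0,0,0,0,1]]'
python3 -m creep '[[0.001,0,0,0,0,0,1],[0.002,0,0,0,0,0,1],[0.003,0,0,0,0,0,1],[0.003,0,0,0,0,0,1],[0.003,0,0,0,0,0,1]]'
python3 - <<'E'
from workcell import r
from h import *
s=r.snapshot("side");np.savez("side1.npz",**s);crop(s,300,150,460,310,3,"pics/s2.png")
E
```

```text
time_s: 5.15
eef_pos: [0.4893, -0.2077, 0.0164]
tcp_rot: [0.707, 0.017, 0.707, -0.017]
force: [-1.4, -0.1, -0.5]
grip_width: 0.999
time_s: 5.78
eef_pos: [0.4923, -0.2077, 0.0164]
tcp_rot: [0.707, 0.017, 0.707, -0.017]
force: [-0.4, 0.2, -0.1]
grip_width: 0.996
```

View pics/s2.png

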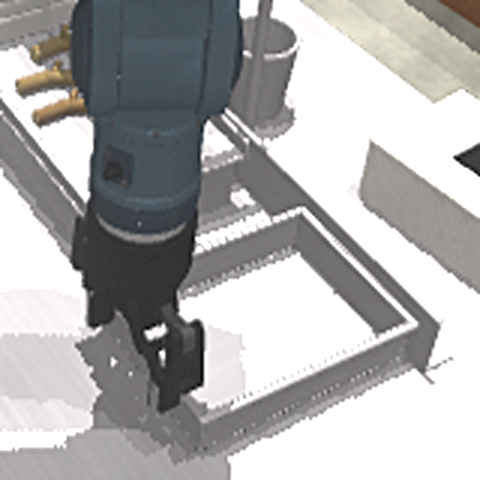

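Side crop: the pan is nearly parallel to the rail with a small gap left. I continue until the force rises.

```bash

python3 -m creep '[[0.001,0,0,0,0,0,1],[0.002,0,0,0,0,0,1],[0.003,0,0,0,0,0,1],[0.003,0,0,0,0,0,1],[0.003,0,0,0,0,0,1]]'
python3 -m creep '[[0.001,0,0,0,0,0,1],[0.002,0,0,0,0,0,1],[0.003,0,0,0,0,0,1],[0.003,0,0,0,0,0,1],[0.003,0,0,0,0,0,1]]'
```

```text
time_s: 6.45
eef_pos: [0.4923, -0.2073, 0.0158]
tcp_rot: [0.705, 0.018, 0.709, -0.017]
force: [-8.4, -0.4, 3.4]
grip_width: 1.006
time_s: 7.08
eef_pos: [0.4923, -0.2068, 0.0151]
tcp_rot: [0.703, 0.018, 0.711, -0.018]
force: [-14.2, -1.5, 6.7]
grip_width: 1.0
```

```bash

python3 -m creep '[[-0.02,0,0,0,0,0,1],[-0.03,0,0.03,0,0,0,0],[-0.01,-0.02,0.08,0,0,0,0],[0.03,-0.05,0.1,0,0,0,0],[0.06,-0.09,0.1,0,0,0,0]]' 40
python3 -m creep '[[0.038,-0.034,0,0,0,0,0],[0.038,-0.034,-0.03,0,0,0,0],[0.038,-0.034,-0.07,0,0,0,0],[0.038,-0.034,-0.095,0,0,0,0],[0.038,-0.034,-0.095,0,0,0,0]]'
python3 -m creep '[[0,0.012,0,0,0,0,0],[0.001,0.024,0,0,0,0,0],[0.0015,0.036,0,0,0,0,0],[0.002,0.048,0,0,0,0,0],[0.0025,0.055,0,0,0,0,0]]'
```

```text
time_s: 7.7
eef_pos: [0.5621, -0.2992, 0.1198]
tcp_rot: [0.709, 0.016, 0.704, -0.018]
force: [1.4, 0.2, -0.0]
grip_width: 0.149
time_s: 8.32
eef_pos: [0.5948, -0.3304, 0.0187]
tcp_rot: [0.706, 0.018, 0.708, -0.016]
force: [0.4, -0.1, -0.2]
grip_width: -0.001
time_s: 8.95
eef_pos: [0.5988, -0.2758, 0.0218]
tcp_rot: [0.707, 0.017, 0.707, -0.017]
force: [-0.2, -2.6, 0.8]
grip_width: -0.001
```

```bash

python3 -m creep '[[0,0.005,0,0,0,0,0],[0.0005,0.010,0,0,0,0,0],[0.0007,0.015,0,0,0,0,0],[0.001,0.019,0,0,0,0,0],[0.001,0.021,0,0,0,0,0]]'
python3 -m creep '[[0,0.001,0,0,0,0,0],[0,0.002,0,0,0,0,0],[0,0.003,0,0,0,0,0],[0,0.004,0,0,0,0,0],[0,0.004,0,0,0,0,0]]'
python3 -m creep '[[0,0.001,0,0,0,0,0],[0,0.002,0,0,0,0,0],[0,0.003,0,0,0,0,0],[0,0.003,0,0,0,0,0],[0,0.003,0,0,0,0,0]]'
```

```text
time_s: 9.57
eef_pos: [0.5996, -0.2554, 0.0213]
tcp_rot: [0.707, 0.017, 0.707, -0.017]
force: [-0.6, -1.6, 1.1]
grip_width: -0.001
time_s: 10.2
eef_pos: [0.5996, -0.2515, 0.0213]
tcp_rot: [0.707, 0.017, 0.707, -0.017]
force: [0.4, -0.3, 0.7]
grip_width: -0.003
time_s: 10.82
eef_pos: [0.5996, -0.2484, 0.0213]
tcp_rot: [0.707, 0.017, 0.707, -0.017]
force: [0.4, -1.4, 0.4]
grip_width: -0.002
```

```bash

python3 -m creep '[[0,0.001,0,0,0,0,0],[0,0.002,0,0,0,0,0],[0,0.003,0,0,0,0,0],[0,0.003,0,0,0,0,0],[0,0.003,0,0,0,0,0]]'
python3 -m creep '[[0,0.001,0,0,0,0,0],[0,0.002,0,0,0,0,0],[0,0.003,0,0,0,0,0],[0,0.003,0,0,0,0,0],[0,0.003,0,0,0,0,0]]'
python3 -m creep '[[0,0.001,0,0,0,0,0],[0,0.002,0,0,0,0,0],[0,0.003,0,0,0,0,0],[0,0.003,0,0,0,0,0],[0,0.003,0,0,0,0,0]]'
```

```text
time_s: 11.45
eef_pos: [0.5995, -0.2454, 0.0213]
tcp_rot: [0.707, 0.017, 0.707, -0.017]
force: [0.3, -0.6, -0.2]
grip_width: 0.005
time_s: 12.08
eef_pos: [0.5996, -0.2425, 0.0213]
tcp_rot: [0.707, 0.017, 0.707, -0.017]
force: [0.2, -0.1, -0.1]
grip_width: 0.001
time_s: 12.7
eef_pos: [0.6004, -0.2415, 0.0217]
tcp_rot: [0.707, 0.017, 0.706, -0.019]
force: [0.8, -4.8, -2.2]
grip_width: -0.002
```

```bash

python3 -m creep '[[0,0.001,0,0,0,0,0],[0,0.002,0,0,0,0,0],[0,0.003,0,0,0,0,0],[0,0.003,0,0,0,0,0],[0,0.003,0,0,0,0,0]]'
python3 - <<'E'
from workcell import r
from h import *
for n,bx in(("side",(300,150,460,310)),("top",(330,120,450,230))):
    s=r.snapshot(n);np.savez(n+"1.npz",**s)
a,b=load("top1"),load("side1")
A=cv2.resize(a["img"][120:240,340:440,::-1],None,fx=4,fy=4,interpolation=2);B=cv2.resize(b["img"][170:290,340:440,::-1],None,fx=4,fy=4,interpolation=2)
cv2.imwrite("pics/p1.png",np.hstack([A,B]))
E
```

```text
time_s: 13.32
eef_pos: [0.6004, -0.2414, 0.0223]
tcp_rot: [0.707, 0.015, 0.706, -0.021]
force: [0.2, -12.4, -2.1]
grip_width: 0.0
```

View pics/p1.png

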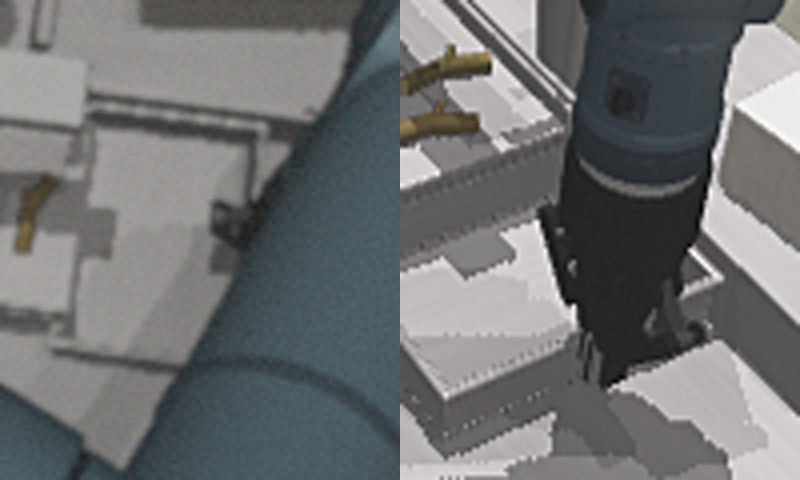

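The pan sits under the tray edge and against the rail; the view is partly hidden by the arm. I'll re-press along x with two fingers at its home centre.

```bash

python3 -m creep '[[0,-0.015,0,0,0,0,0],[0,-0.02,0.04,0,0,0,0],[0,-0.02,0.1,0,0,0,0],[-0.04,0.02,0.1,0,0,0,0],[-0.09,0.05,0.1,0,0,0,0]]'
python3 -m creep '[[-0.045,0.037,0,0,0,0,1],[-0.045,0.037,-0.03,0,0,0,1],[-0.045,0.037,-0.08,0,0,0,1],[-0.045,0.037,-0.105,0,0,0,1],[-0.045,0.037,-0.105,0,0,0,1]]'
python3 -m creep '[[0.006,0,0,0,0,0,1],[0.012,-0.0005,0,0,0,0,1],[0.018,-0.001,0,0,0,0,1],[0.023,-0.001,0,0,0,0,1],[0.026,-0.001,0,0,0,0,1]]'
python3 -m creep '[[0.001,0,0,0,0,0,1],[0.002,0,0,0,0,0,1],[0.003,0,0,0,0,0,1],[0.004,0,0,0,0,0,1],[0.004,0,0,0,0,0,1]]'
```

```text
time_s: 14.05
eef_pos: [0.5105, -0.1859, 0.1227]
tcp_rot: [0.708, 0.017, 0.706, -0.017]
force: [-0.4, 0.7, 1.1]
grip_width: 0.0
time_s: 14.68
eef_pos: [0.4622, -0.1481, 0.0146]
tcp_rot: [0.705, 0.018, 0.709, -0.016]
force: [-0.8, -0.4, 0.4]
grip_width: 0.997
time_s: 15.3
eef_pos: [0.4912, -0.1507, 0.0165]
tcp_rot: [0.707, 0.017, 0.707, -0.017]
force: [-0.3, 0.8, -0.2]
grip_width: 0.998
time_s: 15.92
eef_pos: [0.4942, -0.1505, 0.0162]
tcp_rot: [0.707, 0.017, 0.707, -0.017]
force: [-1.3, -0.8, 1.3]
grip_width: 0.996
```

```bash

python3 -m creep '[[0.001,0,0,0,0,0,1],[0.002,0,0,0,0,0,1],[0.003,0,0,0,0,0,1],[0.004,0,0,0,0,0,1],[0.004,0,0,0,0,0,1]]'
python3 -m creep '[[-0.01,0,0,0,0,0,1],[-0.03,0,0,0,0,0,1],[-0.05,0,0.04,0,0,0,1],[-0.05,0,0.1,0,0,0,1],[-0.05,0,0.16,0,0,0,1]]'
python3 -m creep '[[-0.03,0.04,0.04,0,0,0,1],[-0.03,0.09,0.09,0,0,0,1],[-0.03,0.15,0.11,0,0,0,1],[-0.03,0.21,0.13,0,0,0,1],[-0.03,0.27,0.14,0,0,0,1]]'
python3 - <<'E'
from workcell import r
from h import *
for n in("side","top"):
    s=r.snapshot(n);np.savez(n+"2.npz",**s)
a,b=load("top2"),load("side2")
A=cv2.resize(a["img"][110:230,340:440,::-1],None,fx=4,fy=4,interpolation=2);B=cv2.resize(b["img"][160:280,340:440,::-1],None,fx=4,fy=4,interpolation=2)
cv2.imwrite("pics/p2.png",np.hstack([A,B]))
E
```

```text
time_s: 16.55
eef_pos: [0.4949, -0.1501, 0.0154]
tcp_rot: [0.704, 0.018, 0.709, -0.017]
force: [-9.0, -1.2, 4.8]
grip_width: 1.002
time_s: 17.18
eef_pos: [0.4486, -0.1507, 0.1782]
tcp_rot: [0.707, 0.017, 0.706, -0.018]
force: [1.6, -0.9, -0.7]
grip_width: 1.0
time_s: 17.8
eef_pos: [0.4196, 0.1131, 0.3166]
tcp_rot: [0.709, 0.018, 0.705, -0.017]
force: [1.0, 0.4, -0.3]
grip_width: 1.001
```

View pics/p2.png

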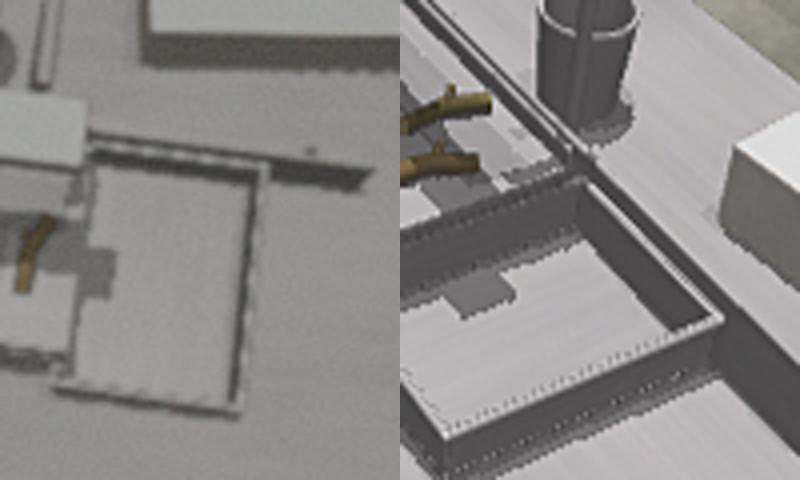

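Pan check: the rim runs along the rail and under the tray edge, and looks square. Next I check the scraper closely against an upright outline at station (0, 0.258).

```bash
python3 - <<'E'
from fit import *
def pp(u,z): return toS(ray(load("top2"),(340+u[0]/4,110+u[1]/4),z)).round(4)
print("pan right edge",pp((267,168),.045),pp((240,412),.045),"left front",pp((57,388),.045))
sp=[*S(st,(0,.258,0))[:2],st[2]]
out=[]
for v,(x0,y0,x1,y1),k in((a,(255,130,305,190),8),(b,(275,120,335,180),8)):
    im=cv2.resize(v["img"][y0:y1,x0:x1,::-1],None,fx=k,fy=k,interpolation=2)
    for hx,hy,z in((.066,.018,.091),(.04,.012,.157),(.066,.018,.065)):
        P=np.array([(proj(v,S(sp,(sx*hx,sy*hy,z)))-(x0,y0)+.5)*k for sx,sy in((1,1),(1,-1),(-1,-1),(-1,1))]).round().astype(int)
        cv2.polylines(im,[P],True,(0,0,255) if z>.1 else (0,160,0),1,cv2.LINE_AA)
    out.append(im[:480,:400])
cv2.imwrite("pics/sc.png",np.hstack(out))
E
```

```text
[ 0.6072 -0.0917 -0.0482] [[0.4, -1.1], [2.1, -0.8], [-1.5, -0.9], [0.4, 0.7], [2.7, -0.1], [-2.1, -0.3], [-1.7, -0.7], [0.4, 0.8], [-0.2, -1.2], [-1.0, -0.5]]
[ 0.552  -0.2115  0.0515] [[0.4, -0.5], [2.1, 0.4], [2.5, 0.4], [0.1, 0.0], [-4.8, -8.2], [-1.1, -0.4], [2.5, -2.2]]
pan right edge [ 0.0959 -0.1358] [-0.0988 -0.1338] left front [-0.1     0.0053]
```

View pics/sc.png

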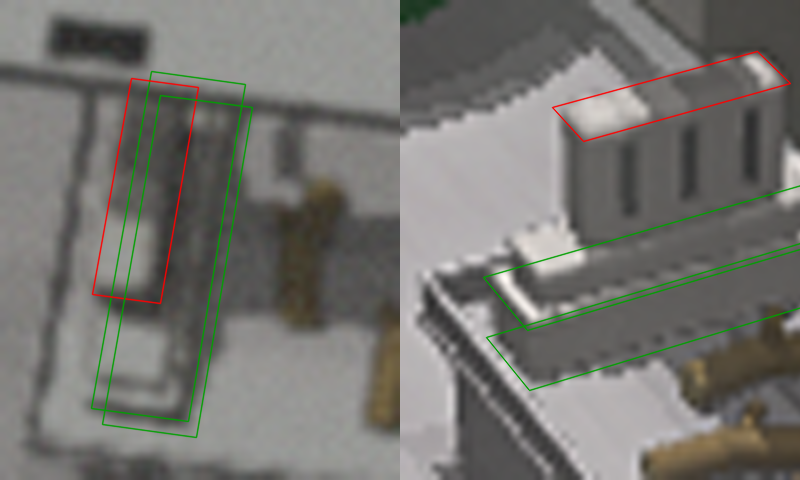

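Scraper check: the outlines fit to about 2 mm (foot corner (190,420), grip top at (670,95)), so the scraper is upright, square and on the tray. I lean the tool 40° and go to the pre-grasp pose.

```bash

python3 -m creep '[[0.02,0.01,0,-0.48,-10,0,1],[0.05,0.02,0,-0.97,-20,0,1],[0.08,0.03,-0.02,-1.45,-30,0,1],[0.11,0.045,-0.05,-1.93,-40,0,1],[0.12,0.05,-0.07,-1.93,-40,0,1]]'
python3 -m creep '[[0.01,0.0015,-0.03,0,0,0,1],[0.013,0.0015,-0.034,0,0,0,1],[0.013,0.0015,-0.034,0,0,0,1],[0.013,0.0015,-0.034,0,0,0,1],[0.013,0.0015,-0.034,0,0,0,1]]'
python3 - <<'E'
from workcell import r
from scipy.spatial.transform import Rotation as Ro
s=r.read_state();w,x,y,z=s["tcp_rot"];print(s["eef_pos"],s["qpos"].round(2));print(Ro.from_quat([x,y,z,w]).as_matrix().round(3))
E
```

```text
time_s: 18.52
eef_pos: [0.5376, 0.1605, 0.2435]
tcp_rot: [0.907, 0.011, 0.421, -0.022]
force: [0.3, -0.6, -0.9]
grip_width: 0.999
time_s: 19.15
eef_pos: [0.5525, 0.1627, 0.2125]
tcp_rot: [0.907, 0.011, 0.421, -0.022]
force: [-0.1, 0.2, -0.3]
grip_width: 0.999
[0.55245384 0.16273418 0.21250552] [ 0.29 -0.07 -0.79  0.18 -0.22  0.27]
[[ 0.645  0.049  0.763]
 [-0.031  0.999 -0.038]
 [-0.764  0.001  0.645]]
```

```bash

python3 -m creep '[[0.02,0.004,-0.024,0,0,0,1],[0.04,0.004,-0.048,0,0,0,1],[0.058,0.004,-0.07,0,0,0,1],[0.07,0.004,-0.085,0,0,0,1],[0.076,0.004,-0.092,0,0,0,1]]'
python3 -m creep '[[0,0,0,0,0,0,1],[0,0,0,0,0,0,0.5],[0,0,0,0,0,0,0.2],[0,0,0,0,0,0,0.1],[0,0,0,0,0,0,0.1]]' 60
python3 -m creep '[[0,0,0,0,0,0,0],[0,0,0,0,0,0,0],[0,0,0,0,0,0,0],[0,0,0,0,0,0,0],[0,0,0,0,0,0,0]]'
```

```text
time_s: 19.77
eef_pos: [0.6281, 0.1666, 0.1184]
tcp_rot: [0.906, 0.011, 0.422, -0.022]
force: [-0.2, -0.3, 0.5]
grip_width: 0.998
time_s: 20.4
eef_pos: [0.6276, 0.1669, 0.1192]
tcp_rot: [0.906, 0.011, 0.422, -0.022]
force: [-2.4, 1.1, 2.3]
grip_width: 0.278
time_s: 21.02
eef_pos: [0.6279, 0.1668, 0.1192]
tcp_rot: [0.906, 0.011, 0.422, -0.022]
force: [-4.3, 0.8, 5.1]
grip_width: 0.274
```

Gripped (opening 0.274 ≈ 23 mm). Wiping along station -y.

```bash

python3 -m creep '[[-0.0005,-0.01,0,0,0,0,0],[-0.001,-0.02,0,0,0,0,0],[-0.0015,-0.031,0,0,0,0,0],[-0.002,-0.043,0,0,0,0,0],[-0.0026,-0.055,0,0,0,0,0]]'
python3 -m creep '[[-0.0006,-0.012,0,0,0,0,0],[-0.0012,-0.024,0,0,0,0,0],[-0.0017,-0.036,0,0,0,0,0],[-0.0023,-0.048,0,0,0,0,0],[-0.0029,-0.06,0,0,0,0,0]]'
python3 -m creep '[[-0.0006,-0.012,0,0,0,0,0],[-0.0012,-0.024,0,0,0,0,0],[-0.0017,-0.036,0,0,0,0,0],[-0.0023,-0.048,0,0,0,0,0],[-0.0029,-0.06,0,0,0,0,0]]'
```

```text
time_s: 21.65
eef_pos: [0.6253, 0.1108, 0.1191]
tcp_rot: [0.906, 0.011, 0.422, -0.022]
force: [-0.3, 2.9, 3.9]
grip_width: 0.277
time_s: 22.28
eef_pos: [0.6224, 0.051, 0.1192]
tcp_rot: [0.906, 0.011, 0.422, -0.022]
force: [0.7, 4.5, 5.0]
grip_width: 0.271
time_s: 22.9
eef_pos: [0.6194, -0.0087, 0.1191]
tcp_rot: [0.906, 0.011, 0.422, -0.021]
force: [0.2, 4.3, 5.8]
grip_width: 0.273
```

```bash

python3 -m creep '[[-0.0005,-0.01,0,0,0,0,0],[-0.001,-0.02,0,0,0,0,0],[-0.0014,-0.03,0,0,0,0,0],[-0.0019,-0.04,0,0,0,0,0],[-0.0024,-0.05,0,0,0,0,0]]'
python3 -m creep '[[-0.0003,-0.006,0,0,0,0,0],[-0.0006,-0.012,0,0,0,0,0],[-0.0009,-0.018,0,0,0,0,0],[-0.0012,-0.024,0,0,0,0,0],[-0.0014,-0.03,0,0,0,0,0]]'
python3 -m creep '[[-0.0002,-0.004,0,0,0,0,0],[-0.0004,-0.008,0,0,0,0,0],[-0.0004,-0.008,0,0,0,0,0],[-0.0004,-0.008,0,0,0,0,0],[-0.0004,-0.008,0,0,0,0,0]]'
python3 - <<'E'
from workcell import r
from h import *
for n in("side","top"):
    s=r.snapshot(n);np.savez(n+"3.npz",**s)
a,b=load("top3"),load("side3")
A=cv2.resize(a["img"][110:250,300:430,::-1],None,fx=3,fy=3,interpolation=2);B=cv2.resize(b["img"][140:280,310:440,::-1],None,fx=3,fy=3,interpolation=2)
cv2.imwrite("pics/w.png",np.hstack([A,B]))
for n,v in(("top",a),("side",b)):
    h=cv2.cvtColor(v["img"],cv2.COLOR_RGB2HSV); m=((h[...,0]>10)&(h[...,0]<30)&(h[...,1]>90)).astype(np.uint8)
    k,l,st,c=cv2.connectedComponentsWithStats(m); print(n,[(c[i].round().tolist(),int(st[i,4])) for i in range(1,k) if st[i,4]>8 and 250<c[i][0]<440 and 90<c[i][1]<300])
E
```

```text
time_s: 23.52
eef_pos: [0.617, -0.0585, 0.1192]
tcp_rot: [0.906, 0.011, 0.422, -0.021]
force: [1.0, 3.4, 6.4]
grip_width: 0.267
time_s: 24.15
eef_pos: [0.6154, -0.0883, 0.119]
tcp_rot: [0.906, 0.011, 0.422, -0.021]
force: [-0.1, 5.2, 6.8]
grip_width: 0.275
time_s: 24.78
eef_pos: [0.6149, -0.0966, 0.119]
tcp_rot: [0.906, 0.011, 0.422, -0.022]
force: [0.8, 2.8, 5.5]
grip_width: 0.272
top [([375.0, 158.0], 23), ([376.0, 168.0], 12)]
side [([393.0, 104.0], 175), ([368.0, 228.0], 43), ([378.0, 233.0], 186), ([356.0, 237.0], 55), ([342.0, 250.0], 25)]
```

View pics/w.png

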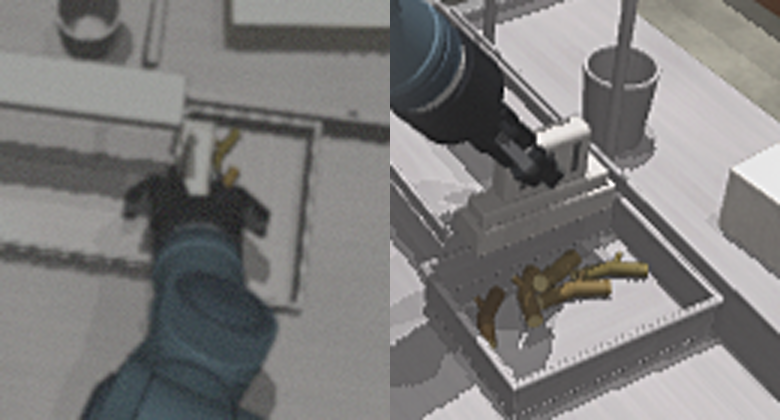

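All five stalks lie in the pan (side crop around (480–650, 250–345)), and the scraper is upright at the edge. I bring it back onto the tray and release.

```bash

python3 -m creep '[[0.0005,0.01,0,0,0,0,0],[0.001,0.025,0,0,0,0,0],[0.002,0.04,0,0,0,0,0],[0.0026,0.055,0,0,0,0,0],[0.0034,0.07,0,0,0,0,0]]'
python3 -m creep '[[0.0006,0.013,0,0,0,0,0],[0.001,0.023,0,0,0,0,0],[0.0014,0.03,0,0,0,0,0],[0.0014,0.03,0,0,0,0,0],[0.0014,0.03,0,0,0,0,0]]' 20
python3 -m creep '[[0,0,0,0,0,0,0.3],[0,0,0,0,0,0,0.35],[0,0,0,0,0,0,0.5],[0,0,0,0,0,0,0.8],[0,0,0,0,0,0,1]]'
python3 -m creep '[[0,0,0,0,0,0,1],[0,0,0,0,0,0,1],[-0.015,0.001,0.018,0,0,0,1],[-0.035,0.002,0.042,0,0,0,1],[-0.07,0.004,0.084,0,0,0,1]]'
python3 -m creep '[[-0.03,0,0.05,0,0,0,1],[-0.06,0,0.1,0,0,0,1],[-0.1,0,0.13,0,0,0,1],[-0.12,0.03,0.13,0,0,0,1],[-0.12,0.08,0.13,0,0,0,1]]'
python3 -m creep '[[-0.02,0.05,0,0,0,0,1],[-0.04,0.1,0,0,0,0,1],[-0.06,0.15,0,0,0,0,1],[-0.06,0.15,0,0,0,0,1],[-0.06,0.15,0,0,0,0,1]]'
python3 - <<'E'
from workcell import r
from h import *
for n in("side","top"):
    s=r.snapshot(n);np.savez(n+"4.npz",**s)
a,b=load("top4"),load("side4");print(r.read_state()["time_s"])
A=cv2.resize(a["img"][90:250,230:430,::-1],None,fx=2,fy=2,interpolation=2);B=cv2.resize(b["img"][60:310,240:440,::-1],None,fx=2,fy=2,interpolation=2)
im=np.zeros((500,800,3),np.uint8);im[:320,:400]=A;im[:,400:]=B
cv2.imwrite("pics/f.png",im)
E
```

```text
time_s: 25.5
eef_pos: [0.6185, -0.0271, 0.119]
tcp_rot: [0.906, 0.01, 0.422, -0.024]
force: [0.2, -4.4, 4.8]
grip_width: 0.274
time_s: 26.12
eef_pos: [0.6199, 0.0036, 0.1191]
tcp_rot: [0.906, 0.01, 0.422, -0.022]
force: [-0.3, -1.3, 6.4]
grip_width: 0.275
time_s: 26.75
eef_pos: [0.6197, 0.0037, 0.1186]
tcp_rot: [0.906, 0.011, 0.422, -0.022]
force: [-0.0, -0.3, 0.1]
grip_width: 0.897
time_s: 27.38
eef_pos: [0.5487, 0.0076, 0.2022]
tcp_rot: [0.906, 0.011, 0.423, -0.022]
force: [0.9, 0.2, 0.3]
grip_width: 0.997
time_s: 28.0
eef_pos: [0.4292, 0.0863, 0.3345]
tcp_rot: [0.907, 0.012, 0.42, -0.025]
force: [0.8, 0.3, -0.8]
grip_width: 1.002
time_s: 28.62
eef_pos: [0.3696, 0.2376, 0.3325]
tcp_rot: [0.906, 0.01, 0.422, -0.022]
force: [1.1, 0.1, 0.1]
grip_width: 1.002
28.725
```

View pics/f.png

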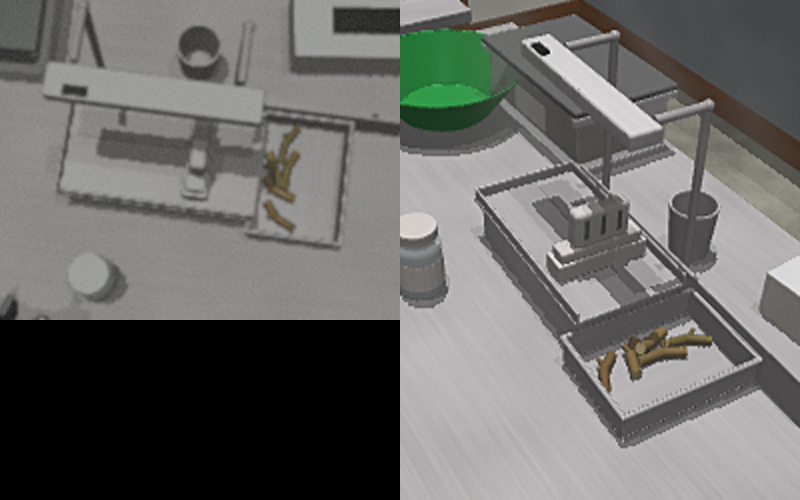

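The five stalks are in the pan, the tray is empty, and the scraper stands upright on it. I make one numeric check that nothing shifted, then hand in.

```bash
python3 - <<'E'
from h import *
g=lambda n:cv2.cvtColor(load(n)["img"],cv2.COLOR_RGB2GRAY).astype(np.float32)
for A,B,n,(x0,y0,x1,y1) in(("top2","top4","pan corner",(385,145,415,220)),("side2","side4","pan right",(400,215,430,260)),("top0","top4","jar",(258,214,292,244)),("top0","top4","beaker",(315,100,345,132)),("top0","top4","snips",(462,187,500,240)),("top0","top4","bowl",(150,195,202,242)),("top0","top4","lamp",(250,118,365,140))):
    print(n,cv2.phaseCorrelate(g(A)[y0:y1,x0:x1].copy(),g(B)[y0:y1,x0:x1].copy()))
E
```

```text
pan corner ((-0.0015327972973029347, 0.4878347423630558), 0.9912319678200616)
pan right ((-0.0034519037853186774, 0.5203996043396621), 1.006203563036742)
jar ((0.0021715485259576894, -0.06991103110308394), 0.9124629232618544)
beaker ((-0.11709914661987142, -0.06012038491288152), 0.9566837514440218)
snips ((0.008661786792025339, 0.05190963908009394), 0.9567216782658189)
bowl ((0.12106906234598114, 0.026058576472625106), 0.8249561109660585)
lamp ((0.00840980727063112, -0.030159307295958726), 0.9882916770047612)
```

```bash
python3 - <<'E'
from h import *
g=lambda n:cv2.cvtColor(load(n)["img"],cv2.COLOR_RGB2GRAY).astype(np.float32)
ok=True
for A,B,(x0,y0,x1,y1) in(("top2","top4",(385,146,415,218)),("side2","side4",(400,216,430,256))):
    d=cv2.phaseCorrelate(g(A)[y0:y1,x0:x1].copy(),g(B)[y0:y1,x0:x1].copy());print(d); ok&=np.hypot(*d[0])<.3
if ok:
    from workcell import r
    print("handed in",r.hand_in())
E
```

```text
((0.05588139474074261, 0.07629404067471768), 0.9873951344578354)
((-0.041578764893388964, -0.04024804397061743), 0.9979515162110328)
the job is handed in; nothing more can be done
handed in None
```

The job is done and handed in at about 29 s of the 61 s allowed.

- **Pan:** I pushed it with the fingers against the back rail, then against the end panel, then pressed it on the rail once more, until the contact force rose each time. Measured from above, it sits within about 2 mm and 1° of its corner. That is the limit of the camera, and the end-panel side is partly hidden under the tray's overhang.
- **Wipe:** I gripped the smaller scraper with the tool leaning 40° and wiped once to the open edge. The last picture shows all five stalks in the pan and the tray empty. I then set the scraper back and released it; it stands upright on the tray.
- **Last checks:** The pan moved less than 0.1 px during the wipe. The jar, snips, bowl, beaker and light bar moved less than about 0.15 px. A first check on the pan gave an apparent 0.5 px shift. I put that down to the odd size of the image patches, and it disappeared with even-sized ones.
- **Forces:** The readings printed after each move stayed below about 16 N.

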